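# Chill the sweets box and snap its lid shut

### The job

Lay the light-blue freezer block flat on top of the cartons in the open cool box, then swing the lid down and press its two front corners against the rubber seal until both catches have clicked over the lid. Do not slam or force the lid, and leave the cartons and everything else on the counter where they are.

Things in the scene. Friction and masses are not known exactly. Their poses are not given: they have to be found in the camera images.
- coolbox: blue-green cool box, 190 deep (x), 280 wide (y), rim 135 mm above the counter, walls 20 mm; it does not slide. Origin: centre of its underside; front with the two catches faces -x, hinge along the rear (+x) top edge, z up. Two cartons fill its floor up to 70 mm above the counter. Black rubber seal on the rim, 9 mm proud at the front. The catches stand out 25 mm in front, top 171 mm above the counter.
- box_bed (a point): middle of the bed formed by the two cartons' tops inside the box (150 x 240 mm inside), 70 mm above the counter, 65 mm below the rim; axes as the box
- hinge (a point): middle of the lid's hinge axis (which runs along the box's y): 100 mm behind the box's centre, 139 mm above the counter; fixed to the box, axes as the box
- lid_hinge (a joint): opening angle of the lid, rad: 0 = hard stop, 0.015 to 0.03 caught, about 0.035 or more uncaught; below about 0.09 the catches' sloping noses and the seal resist; 1.57 upright, at most 1.85. Starts open (1.5 to 1.75). Its stiff hinge (0.55 N m friction) leaves it where it is let go, so push it down all the way. The lid flexes a little: one front corner can be caught while the other is not.
- cool_lid: white lid, 190 x 280 x 24 mm, 0.42 kg. Origin on the hinge axis; shut, axes as the box, panel 5 to 195 mm in front of (-x) the axis, outer face 20 mm above it. Open it stands up to 340 mm high behind the box: push it shut from behind. A front corner pressed on the seal resists more and more; its catch clicks over at 8 to 20 N, differing by box and corner. Over 45 N is forcing.
- lid_left (a point): grey 28 x 46 mm thumb pad on the lid's top at its front left corner (seen from the robot): press here for that catch. The point lies on the lid's outer face; lid shut: 78 mm in front of (-x) and 100 mm to +y of the box's centre, 162 to 164 mm above the counter when caught, 159 at the hard stop; let go uncaught it springs up, to 166 or more, or less (down to 162) if the other corner is caught.
- catch_left (a joint): sprung snap catch at the box's front by the left pad: grey plate, 36 mm wide, 70 mm tall, nose hooked inward. 0 = upright, at rest. The lid's lip wedges it outward by 0.06 to 0.13 rad; when the lip has passed under the nose it clicks back to 0 and holds. It also reads about 0 while the lid is clear above it (pad over 176 mm).
- lid_right (a point): grey 28 x 46 mm thumb pad on the lid's top at its front right corner (seen from the robot): press here for that catch. The point lies on the lid's outer face; lid shut: 78 mm in front of (-x) and 100 mm to -y of the box's centre, 162 to 164 mm above the counter when caught, 159 at the hard stop; let go uncaught it springs up, to 166 or more, or less (down to 162) if the other corner is caught.
- catch_right (a joint): sprung snap catch at the box's front by the right pad: grey plate, 36 mm wide, 70 mm tall, nose hooked inward. 0 = upright, at rest. The lid's lip wedges it outward by 0.06 to 0.13 rad; when the lip has passed under the nose it clicks back to 0 and holds. It also reads about 0 while the lid is clear above it (pad over 176 mm).
- freezer_block: light-blue rigid freezer block, 120 mm long (x), 56 mm wide (y), 28 mm thick, 0.13 to 0.25 kg, with a pale panel and a small white plug on its top; lies flat on the counter. Origin: centre of its underside, z up
- block_mid (a point): middle of the freezer block, 14 mm above its underside; axes as the block
- carton_left: kraft carton with a red band in the left (+y) half of the box, 136 x 112 x 50 mm; origin: centre of its underside
- carton_right: the same in the right (-y) half of the box
- tin: round red tin, 88 mm across, 48 mm tall, bystander; origin: centre of its underside
- cracker_box: cream cracker carton with a green band, 120 x 66 x 36 mm, bystander; origin: centre of its underside
- tea_caddy: copper tea caddy, 77 mm across, 108 mm tall, bystander; origin: centre of its underside
- masu: square wooden measuring cup, 85 x 85 x 56 mm, bystander; origin: centre of its underside
- jar: amber jar with a wooden cap, 84 mm across, 85 mm tall, bystander; origin: centre of its underside

How it is judged (in metres and radians):
On the way, in this order (a step that is already met when the one before it is completed fails the run):
1. the freezer block lies flat on the cartons in the box, let go, with the lid still open (z of block_mid in the frame of coolbox between 0.076 and 0.096 m and x of block_mid in the frame of coolbox between -0.075 and 0.075 m and y of block_mid in the frame of coolbox between -0.12 and 0.12 m and angle between the z axis of freezer_block and the z axis of coolbox, either way round below 0.15 rad and contact force between the fingers and freezer_block below 0.1 N and value of joint lid_hinge above 1 rad), for 0.2 s.
2. the lid has been swung down on to its catches (value of joint lid_hinge below 0.15 rad), for 0.05 s.
At the end, for the whole second after the job is handed in: Both catches home over the lid (within 0.035 rad of upright, each front corner under 6.5 mm above its hard stop); the freezer block flat on the cartons in the box (its middle 76 to 96 mm above the counter, tilt under 0.15 rad); all at rest and let go (value of joint each of catch_left, catch_right below 0.035 rad and z of each of lid_left, lid_right in the frame of coolbox below 0.1655 m and z of block_mid in the frame of coolbox between 0.076 and 0.096 m and x of block_mid in the frame of coolbox between -0.075 and 0.075 m and y of block_mid in the frame of coolbox between -0.12 and 0.12 m and angle between the z axis of freezer_block and the z axis of coolbox, either way round below 0.15 rad and linear speed of freezer_block below 0.02 m/s and velocity of joint lid_hinge between -0.05 and 0.05 rad/s); the robot touches nothing.
It fails at once if the lid is forced: more than 45 N put on it (contact force between any of the fingers, the arm and cool_lid above 45 N).
It fails at once if the lid is slammed: swinging shut faster than 3 rad/s (velocity of joint lid_hinge below -3 rad/s).
It fails at once if another thing on the counter is shifted by more than 40 mm (distance of any of tin, cracker_box, tea_caddy, masu, jar from where it was at the start of the episode above 0.04 m).
It fails at once if a carton in the box is shifted by more than 50 mm (distance of any of carton_left, carton_right from where it was at the start of the episode above 0.05 m).
It also fails if it takes over 72 s, if anything falls off the work surface, if the arm or the gripper's body presses on something with over 40 N, if the wrist force passes 120 N, or if a joint passes its speed limit or range.

### The arm

A 6-joint arm with a two-finger parallel gripper is mounted at the origin on the work surface. World frame = base frame: x ahead of the robot, y to its left, z up, the work surface at z = 0. Lengths are in m, angles in degrees, forces in N, time in s.
With the tool pointing down it reaches from about 0.35 to 0.875 m from the base axis. Payload 4.2 kg.
Tool frame: the origin (TCP) lies where the fingers leave the gripper's body, on its centre line; the fingertips stand 70 mm ahead of it and the grasp point (between the pads) lies 51 mm ahead of it; z points along the fingers, y is the direction in which the jaws open and shut (so a half turn about z gives the same grasp; the last joint's range is limited). The gripper opens to 87 mm and grips with 3 to 60 N. Pads are 19 mm wide; open, the fingers measure 117 mm over their backs; the gripper's body (75 mm by 190 mm) begins 51 mm behind the grasp point.
Start: joints at [-50.042, 22.042, 0.453, 0, -68.411, -14.817], TCP at [0.266, -0.566, 0.292] pointing down, gripper open.
Joint ranges: [-179.83, 179.83], [-69.29, 118.12], [-61.27, 80.66], [-181.25, 117.63], [-171.15, -9.14], [-177.46, 177.46]. Speed limits (degrees/s): [159.86, 159.86, 180, 180, 180, 180].

### API

Orientations are given as a 3x3 rotation matrix whose columns are the frame's x, y, z axes.
In Python, from station import sense, capture, camera_model, finish_job gives the robot as it stands.
- The arm moves only by the shell command python3 -m inch 'ROWS'. ROWS is JSON, a list of rows, each an object with "hand": the closure, from 0 (fully open) to 1 (shut); "slide": the shift along the world's x, y, z in cm, a list of three; "yaw": the turn about the world's z in rad. A call has 1 to 10 rows; each row is the pose to reach, as a shift and turn from the pose commanded when the call began; what a row does not reach only later rows make up. A row lasts 1/8 s, in which the tool goes at most 62.5 mm and 10.7 degrees, less where a joint would pass 70% of its speed; a pose out of reach is approached as far as the arm can. A call with a gripper value outside its range is refused whole. The fingers move at their own pace and stop on an object; the grip force is fixed at half the most. Time passes only in rows, so rows that repeat a pose let the fingers close. It gives the time, the measured TCP pose, the force and the opening at its end, in the units of the state.
- sense(): the state, without advancing time (a new reading comes with each control period).
- capture(name): name is "scene" or "top" or "wrist"; returns the picture (384x512x3 uint8, blue, green, red); there is no depth.
- camera_model(name): a dict with "mtx" (3x3 intrinsics, pixels), "xyz" and "orientation" of the camera in the world; the wrist camera has in their place "tool_from_camera" (4x4, takes a point from camera to tool coordinates, whose origin is the TCP and whose axes are the flange's). Camera axes: x right, y up, looking along -z (the intrinsics and any distortion apply to the point x, -y, -z); pixel columns grow to the right and rows downward; lengths in m; the calibration is good to about 2 mm. A picture is of the moment at which its call begins: read the wrist's pose just before it. camera_model takes no time and is no camera call.
- finish_job(): hands the job in, once; it reports no verdict.
The state is a dict: "time_s": time; "joints": joint angles; "joint_velocities": joint speeds; "effort": joint torques, N m; "tcp_pos": TCP position; "ee_rot": TCP orientation; "wrist_force": force on the tool from outside, world axes, zero at the start; "moment": the same for the moment, N m; "gripper_width": opening from 0.0 (shut) to 1.0 (fully open).
Only numpy, scipy, OpenCV 4.12 (cv2) and the standard library are available. Lean on these libraries where they do the work, as an engineer would, in place of code of your own. Each camera call takes 0.05 s, during which the arm holds its last target. There are 200 camera calls.

## Working session

There is one attempt and no reset: what is moved stays moved. The work goes in short steps, Python scripts to look and compute and a shell command to move; the robot and the scene stay as the last step left them, time stands still between calls to the robot, and variables do not carry over. Pictures are saved under pics/ and viewed, about 8 in all and at most 12, crops included, and the job is handed in when it is done.

```bash
mkdir -p pics; ls
python3 - <<'E'
from station import *
import cv2,numpy as np
s=sense();print({k:np.round(v,3).tolist() for k,v in s.items()})
for n in("scene","top"):
    cv2.imwrite(f"pics/{n}0.png",capture(n));m=camera_model(n);print(n,{k:np.round(v,4).tolist() if not isinstance(v,str) else v for k,v in m.items()})
print(camera_model("wrist"))
a=cv2.imread("pics/scene0.png");b=cv2.imread("pics/top0.png")
E
```

```text
pics
{'time_s': 0.0, 'joints': [-50.042, 22.091, 0.378, -0.028, -68.412, -14.818], 'joint_velocities': [-0.086, 0.043, 0.053, -0.053, 0.044, 0.044], 'effort': [-0.0, -39.067, 18.74, 4.22, 0.011, -0.0], 'tcp_pos': [0.265, -0.565, 0.291], 'ee_rot': [[-0.905, -0.425, -0.001], [-0.425, 0.905, 0.002], [0.0, 0.002, -1.0]], 'wrist_force': [0.261, 0.347, 0.518], 'moment': [0.005, 0.015, 0.035], 'gripper_width': 0.999}
scene {'mtx': [[380.0132, 0.0, 262.3908], [0.0, 380.0132, 190.6699], [0.0, 0.0, 1.0]], 'xyz': [1.1536, 0.6571, 0.8702], 'orientation': [[-0.7271, -0.4126, 0.5487], [0.6865, -0.4502, 0.571], [0.0114, 0.7919, 0.6106]]}
top {'mtx': [[358.5739, 0.0, 257.1607], [0.0, 358.5739, 194.4402], [0.0, 0.0, 1.0]], 'xyz': [0.3644, -0.0304, 1.4415], 'orientation': [[0.0038, 0.9957, -0.0921], [-1.0, 0.0044, 0.0067], [0.0071, 0.0921, 0.9957]]}
{'mtx': array([[331.38450732,   0.        , 254.61007482],
       [  0.        , 331.38450732, 183.28591606],
       [  0.        ,   0.        ,   1.        ]]), 'tool_from_camera': array([[-2.26537671e-04,  9.64712325e-01,  2.63306055e-01,
         7.09309216e-02],
       [ 9.99999257e-01, -9.67803486e-05,  1.21494623e-03,
         7.36529035e-04],
       [ 1.19755645e-03,  2.63306135e-01, -9.64711587e-01,
        -9.37057987e-02],
       [ 0.00000000e+00,  0.00000000e+00,  0.00000000e+00,
         1.00000000e+00]])}
```

View pics/scene0.png

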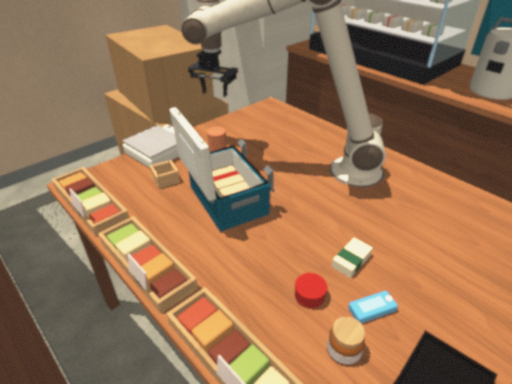

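View pics/top0.png

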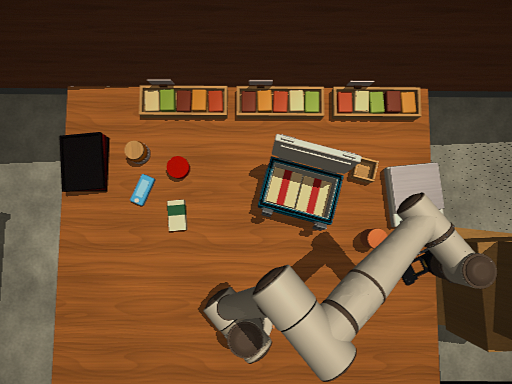

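The scene and top views show the block at about (373,306) in scene and (142,190) in top. The box is at about (300,192) in top, turned a little. I'll enlarge these areas in one composite.

Run:
```python
import cv2,numpy as np
a=cv2.imread("pics/scene0.png");b=cv2.imread("pics/top0.png")
def g(im,x0,y0,w,h,s):
    c=cv2.resize(im[y0:y0+h,x0:x0+w],None,fx=s,fy=s,interpolation=cv2.INTER_CUBIC)
    for x in range((x0+9)//10*10,x0+w,10):
        cv2.putText(c,str(x),((x-x0)*s,8),0,.3,(0,255,255),1);cv2.line(c,((x-x0)*s,10),((x-x0)*s,16),(0,255,255),1)
    for y in range((y0+9)//10*10,y0+h,10):
        cv2.putText(c,str(y),(0,(y-y0)*s+4),0,.3,(0,255,255),1)
    return c
t=g(b,245,125,133,110,6)[:, :798]
cv2.imwrite("pics/c1.png",cv2.resize(t,(798,660))[:600])
l=g(a,340,280,66,50,6);m=g(b,120,165,66,50,6)
n=g(a,165,105,113,50,7)[:, :791]
n=g(a,165,105,113,125,4)[:, :452]
o=np.zeros((600,800,3),np.uint8);o[:300,:396]=l;o[:300,400:796]=m
cv2.imwrite("pics/c2.png",o[:300]);
```

```text
(no output)
```

View pics/c1.png

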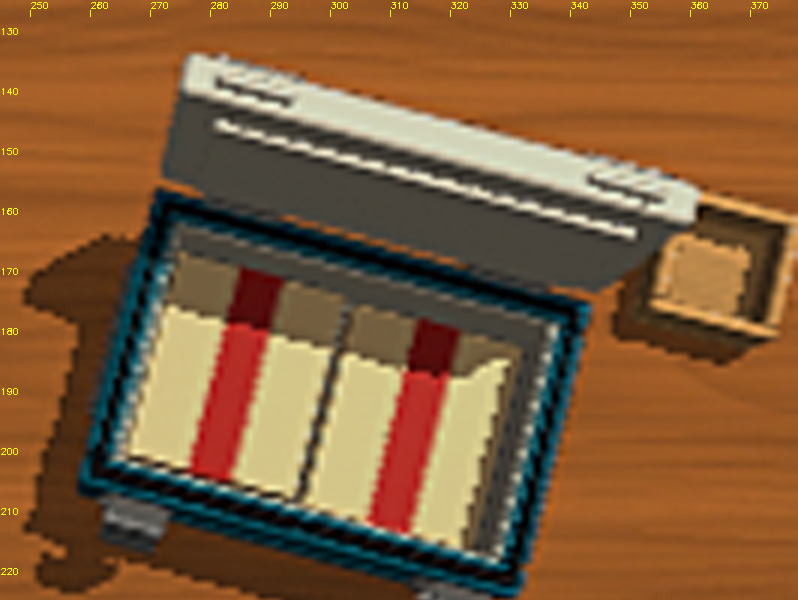

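View pics/c2.png

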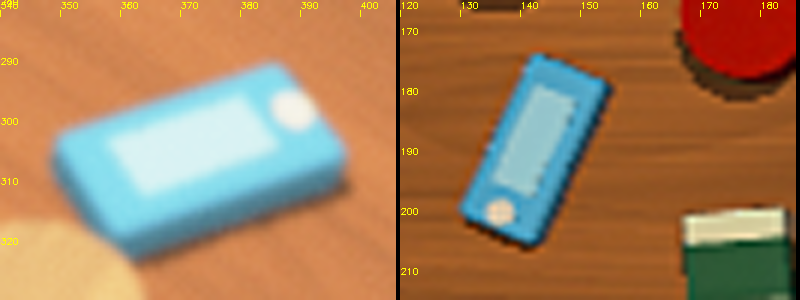

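c1 shows the rim corners in top at about (271.2,156.5), (343.7,175.5), (258.3,206.7) and (331.7,224.5). c2 shows the centre of the block's top face at about (142.2,189.2) in top and (373.5,303.5) in scene.

```bash
cat > h.py <<'E'
from station import *
import numpy as np,cv2
def cam(n,s=None):
    m=camera_model(n);K=np.array(m["mtx"])
    if n=="wrist":
        T=np.array(m["tool_from_camera"]);R0=np.array(s["ee_rot"]);R=R0@T[:3,:3];c=R0@T[:3,3]+np.array(s["tcp_pos"])
    else: R=np.array(m["orientation"]);c=np.array(m["xyz"])
    return K,R,c
def ray(n,uv,s=None):
    K,R,c=cam(n,s);d=np.linalg.solve(K,[uv[0],uv[1],1]);return c,R@(d*[1,-1,-1])
def atz(n,uv,z,s=None):
    c,d=ray(n,uv,s);return c+d*(z-c[2])/d[2]
def tri(*rs):
    A=np.zeros((3,3));b=np.zeros(3)
    for c,d in rs:
        d=d/np.linalg.norm(d);P=np.eye(3)-np.outer(d,d);A+=P;b+=P@c
    x=np.linalg.solve(A,b);return x,[np.linalg.norm(np.cross(x-c,d/np.linalg.norm(d))) for c,d in rs]
def proj(n,p,s=None):
    K,R,c=cam(n,s);q=(R.T@(np.array(p)-c))*[1,-1,-1];q=K@q;return q[:2]/q[2]
E
python3 - <<'E'
from h import *
np.set_printoptions(precision=4,suppress=True)
print("blk",tri(ray("top",(142.2,189.2)),ray("scene",(373.5,303.5))))
for u in[(535,53),(461,208),(605,80),(532,240)]: print(atz("top",((u[0]-400)/6+120,u[1]/6+165),.028))
print("rim")
P=[atz("top",u,.135) for u in[(271.2,156.5),(343.7,175.5),(258.3,206.7),(331.7,224.5)]]
for p in P:print(p)
print(np.mean(P,0), [np.linalg.norm(P[i]-P[j]) for i,j in((0,1),(2,3),(0,2),(1,3))])
v=(P[0]-P[1])+(P[2]-P[3]);w=P[0]-P[2]+P[1]-P[3]
print("yaw",np.degrees(np.arctan2(-v[0],v[1])),np.degrees(np.arctan2(w[1],w[0])))
# others
for n,u,z in(("jar",(135,150),.085),("tin",(178,166),.048),("crk",(177,215),.036),("caddy",(374,239),.108),("masu",(365,170),.056)):print(n,atz("top",u,z))
# lid top edge L/R corners
for u in[((185/6+245),(55/6+125)),(695/6+245,190/6+125)]:print("lidtop",atz("top",u,.33))
# lid top at TL, check with scene crop
E
```

```text
blk (array([0.5133, 0.4179, 0.024 ]), [np.float64(0.002029647762543694), np.float64(0.0020296477625436735)])
[0.5754 0.4157 0.028 ]
[0.4723 0.4608 0.028 ]
[0.5576 0.3689 0.028 ]
[0.4514 0.4135 0.028 ]
rim
[ 0.6264 -0.0906  0.135 ]
[ 0.5568 -0.3577  0.135 ]
[ 0.4404 -0.0435  0.135 ]
[ 0.3767 -0.3107  0.135 ]
[ 0.5001 -0.2006  0.135 ] [np.float64(0.27605524891089367), np.float64(0.27462552669668605), np.float64(0.19181519534095967), np.float64(0.1860883529682573)]
yaw -14.00510209582881 -14.413579653214574
jar [0.659  0.4294 0.085 ]
tin [0.6041 0.2714 0.048 ]
crk [0.4124 0.2732 0.036 ]
caddy [ 0.3241 -0.4724  0.108 ]
masu [ 0.5905 -0.4614  0.056 ]
lidtop [ 0.659  -0.0963  0.33  ]
lidtop [ 0.5882 -0.364   0.33  ]
```

```bash
python3 -m inch '[{"hand":0,"slide":[8,30,5],"yaw":-0.2},{"hand":0,"slide":[12.5,49,5],"yaw":-0.4},{"hand":0,"slide":[12.5,49,5],"yaw":-0.4},{"hand":0,"slide":[12.5,49,5],"yaw":-0.6},{"hand":0,"slide":[12.5,49,5],"yaw":-0.7},{"hand":0,"slide":[12.5,49,5],"yaw":-0.85},{"hand":0,"slide":[12.5,49,5],"yaw":-0.85},{"hand":0,"slide":[12.5,49,5],"yaw":-0.85},{"hand":0,"slide":[12.5,49,5],"yaw":-0.85}]'
python3 -m inch '[{"hand":0,"slide":[12.4,49,-5],"yaw":0},{"hand":0,"slide":[12.4,49,-5],"yaw":0},{"hand":0,"slide":[12.4,49,-5],"yaw":0},{"hand":0,"slide":[12.4,49,-5],"yaw":0},{"hand":0,"slide":[12.4,49,-5],"yaw":0},{"hand":0,"slide":[12.4,49,-5],"yaw":0},{"hand":0,"slide":[12.4,49,-5],"yaw":0},{"hand":0,"slide":[12.4,49,-5],"yaw":0},{"hand":0,"slide":[12.4,49,-5],"yaw":0},{"hand":0,"slide":[12.4,49,-5],"yaw":0}]'
cat >> h.py <<'E'
def snap(n,f):
    s=sense();cv2.imwrite(f,capture(n));return s
E
python3 - <<'E'
from h import *
s=snap("wrist","pics/w1.png");print(s)
print(proj("wrist",(.513,.416,.028),s))
E
```

```text
time_s: 1.23
tcp_pos: [0.3906, -0.0733, 0.3425]
ee_rot: [[-0.918, 0.397, 0.001], [0.397, 0.918, 0.0], [-0.0, 0.001, -1.0]]
wrist_force: [-0.4, 0.3, 0.0]
gripper_width: 1.002
time_s: 2.48
tcp_pos: [0.5142, 0.4142, 0.2911]
ee_rot: [[-0.917, 0.399, -0.002], [0.399, 0.917, -0.002], [0.001, -0.002, -1.0]]
wrist_force: [-1.2, -0.8, -0.0]
gripper_width: 1.0
{'time_s': 2.475, 'joints': array([ 5.28520640e+01,  2.56050163e+01,  5.91042705e+00, -7.90342635e-03,
       -7.04414523e+01, -1.66385853e+02]), 'joint_velocities': array([-1.08454601, -2.36659471, -1.11710076,  0.03460969, -0.07970939,
       -0.01051314]), 'effort': array([ 6.72254283e-01, -4.09320724e+01,  1.91611487e+01,  4.11474913e+00,
       -3.94149349e-03, -1.09372241e-02]), 'tcp_pos': array([0.51424296, 0.41419666, 0.29109246]), 'ee_rot': array([[-9.16805733e-01,  3.99330545e-01, -1.53742766e-03],
       [ 3.99332917e-01,  9.16804194e-01, -1.81406671e-03],
       [ 6.85107876e-04, -2.27709223e-03, -9.99997173e-01]]), 'wrist_force': array([-1.15379711, -0.75342458, -0.02467948]), 'moment': array([-0.12409688, -0.05356789, -0.010335  ]), 'gripper_width': 1.000203568325809}
[255.37392291 158.9680737 ]
```

View pics/w1.png

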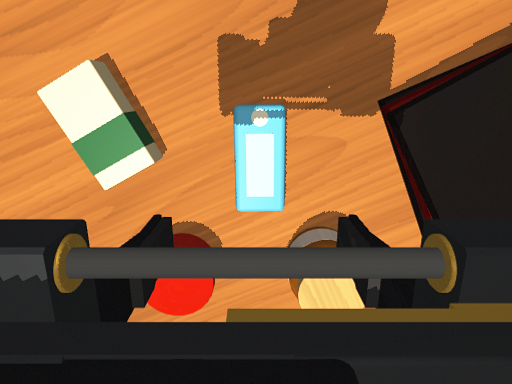

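Wrist view: the block's centre is at (260,158) against a prediction of (255,159), and it's nearly aligned. The jaws straddle it freely, so I'm descending with a small correction.

```bash
python3 -m inch '[{"hand":0,"slide":[0.1,0.6,-6],"yaw":-0.02},{"hand":0,"slide":[0.1,0.6,-12],"yaw":-0.02},{"hand":0,"slide":[0.1,0.6,-17],"yaw":-0.02},{"hand":0,"slide":[0.1,0.6,-20],"yaw":-0.02},{"hand":0,"slide":[0.1,0.6,-21.5],"yaw":-0.02},{"hand":0,"slide":[0.1,0.6,-21.6],"yaw":-0.02},{"hand":1,"slide":[0.1,0.6,-21.6],"yaw":-0.02},{"hand":1,"slide":[0.1,0.6,-21.6],"yaw":-0.02},{"hand":1,"slide":[0.1,0.6,-21.6],"yaw":-0.02},{"hand":1,"slide":[0.1,0.6,-21.6],"yaw":-0.02}]'
python3 -m inch '[{"hand":1,"slide":[0,0,0],"yaw":0},{"hand":1,"slide":[0,0,0],"yaw":0},{"hand":1,"slide":[0,0,6],"yaw":0},{"hand":1,"slide":[0,0,12],"yaw":0},{"hand":1,"slide":[0,0,18],"yaw":0},{"hand":1,"slide":[0,0,24],"yaw":0},{"hand":1,"slide":[0,0,25],"yaw":0},{"hand":1,"slide":[0,0,25],"yaw":0}]'
```

```text
time_s: 3.78
tcp_pos: [0.5155, 0.4202, 0.0767]
ee_rot: [[-0.909, 0.418, 0.0], [0.418, 0.909, -0.0], [-0.0, -0.0, -1.0]]
wrist_force: [-0.9, -0.4, 1.1]
gripper_width: 0.638
time_s: 4.78
tcp_pos: [0.5152, 0.4203, 0.3256]
ee_rot: [[-0.908, 0.418, -0.001], [0.418, 0.908, 0.001], [0.001, 0.0, -1.0]]
wrist_force: [-0.1, -0.2, -3.1]
gripper_width: 0.648
```

```bash
python3 -m inch '[{"hand":1,"slide":[-2,-20,0],"yaw":0.1},{"hand":1,"slide":[-2,-62,0],"yaw":0.183},{"hand":1,"slide":[-2,-62,0],"yaw":0.183},{"hand":1,"slide":[-2,-62,0],"yaw":0.183},{"hand":1,"slide":[-2,-62,0],"yaw":0.183},{"hand":1,"slide":[-2,-62,0],"yaw":0.183},{"hand":1,"slide":[-2,-62,0],"yaw":0.183},{"hand":1,"slide":[-2,-62,0],"yaw":0.183},{"hand":1,"slide":[-2,-62,0],"yaw":0.183},{"hand":1,"slide":[-2,-62,0],"yaw":0.183}]'
python3 -m inch '[{"hand":1,"slide":[0,0,0],"yaw":0},{"hand":1,"slide":[0,0,0],"yaw":0},{"hand":1,"slide":[0,0,0],"yaw":0},{"hand":1,"slide":[0,0,0],"yaw":0}]'
python3 - <<'E'
from h import *
s=snap("wrist","pics/w2.png");snap("scene","pics/s2.png")
a=cv2.imread("pics/w2.png")
th=np.radians(-14.2);X=np.array([np.cos(th),np.sin(th)]);Y=np.array([-X[1],X[0]])
for x,y in((-.095,.14),(-.095,-.14),(.095,.14),(.095,-.14)):
    q=proj("wrist",[*(np.array([.5,-.2006])+x*X+y*Y),.135],s);print(q);cv2.circle(a,tuple(int(v) for v in q),3,(0,0,255),1)
b=cv2.imread("pics/s2.png")[90:240,130:300]
b=cv2.resize(b,None,fx=2.55,fy=2.55)
o=np.zeros((384,800,3),np.uint8);o[:,:512]=a;b=b[:, :288] if 0 else cv2.resize(b,(288,254));o[:254,512:]=b
cv2.imwrite("pics/w2b.png",o)
E
```

```text
time_s: 6.02
tcp_pos: [0.4943, -0.2015, 0.3231]
ee_rot: [[-0.969, 0.246, -0.005], [0.246, 0.969, 0.001], [0.005, 0.0, -1.0]]
wrist_force: [0.5, 0.2, -2.3]
gripper_width: 0.646
time_s: 6.52
tcp_pos: [0.4957, -0.1986, 0.326]
ee_rot: [[-0.97, 0.244, -0.0], [0.244, 0.97, 0.0], [0.0, 0.0, -1.0]]
wrist_force: [0.0, -0.2, -1.1]
gripper_width: 0.642
[424.57288169  69.04720426]
[80.59509128 68.5433716 ]
[397.6619682  276.86317614]
[107.56419474 276.36589976]
```

View pics/w2b.png

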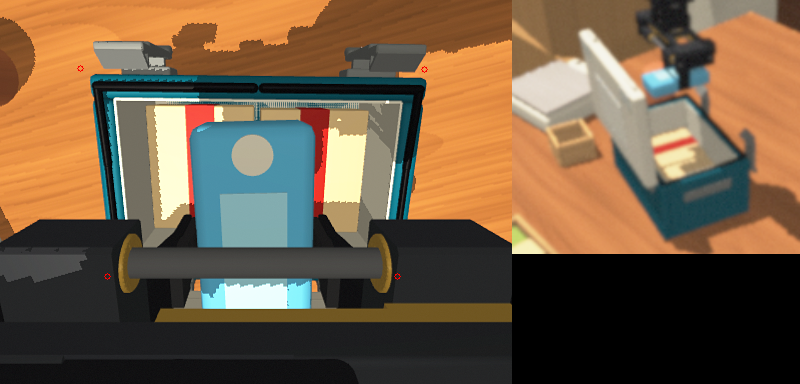

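Wrist view: the front rim corners are at (91,76) and (427,80) against predictions of (81,69) and (425,69). The box is therefore about 5 mm further in +x and +y than I estimated. The block is held straight in the grip. I'll shift and lower it.

```bash
python3 -m inch '[{"hand":1,"slide":[0.9,0.1,-4],"yaw":0},{"hand":1,"slide":[0.9,0.1,-9],"yaw":0},{"hand":1,"slide":[0.9,0.1,-13],"yaw":0},{"hand":1,"slide":[0.9,0.1,-15.5],"yaw":0},{"hand":1,"slide":[0.9,0.1,-17],"yaw":0},{"hand":1,"slide":[0.9,0.1,-17.4],"yaw":0},{"hand":1,"slide":[0.9,0.1,-17.6],"yaw":0},{"hand":1,"slide":[0.9,0.1,-17.7],"yaw":0},{"hand":1,"slide":[0.9,0.1,-17.7],"yaw":0}]'
```

```text
time_s: 7.75
tcp_pos: [0.5048, -0.1988, 0.1499]
ee_rot: [[-0.969, 0.246, 0.001], [0.246, 0.969, -0.0], [-0.001, 0.0, -1.0]]
wrist_force: [0.0, -0.5, -2.5]
gripper_width: 0.644
```

```bash
python3 -m inch '[{"hand":1,"slide":[0,0,-0.1],"yaw":0},{"hand":1,"slide":[0,0,-0.2],"yaw":0},{"hand":1,"slide":[0,0,-0.25],"yaw":0},{"hand":1,"slide":[0,0,-0.25],"yaw":0}]'
python3 -m inch '[{"hand":0.0,"slide":[0,0,0],"yaw":0},{"hand":0,"slide":[0,0,0],"yaw":0},{"hand":0,"slide":[0,0,0],"yaw":0},{"hand":0,"slide":[0,0,2],"yaw":0},{"hand":0,"slide":[0,0,6],"yaw":0},{"hand":0,"slide":[0,0,12],"yaw":0},{"hand":0,"slide":[0,0,17.5],"yaw":0},{"hand":0,"slide":[0,0,17.5],"yaw":0},{"hand":0,"slide":[0,0,17.5],"yaw":0}]'
python3 - <<'E'
from h import *
s=snap("wrist","pics/w3.png");snap("scene","pics/s3.png");snap("top","pics/t3.png");print(s["tcp_pos"])
a=cv2.imread("pics/w3.png")[:260]
b=cv2.resize(cv2.imread("pics/s3.png")[100:230,160:290],(420,330)[::-1] if 0 else (300,300),interpolation=2)
c=cv2.resize(cv2.imread("pics/t3.png")[125:235,245:365],(480,440),interpolation=2)
o=np.zeros((600,800,3),np.uint8);o[:260,:512]=a;o[260:560,:300]=b;o[160:600,320:800]=c
o[:260,:512]=a
cv2.imwrite("pics/w3b.png",o)
E
```

```text
time_s: 8.25
tcp_pos: [0.5046, -0.1988, 0.1467]
ee_rot: [[-0.969, 0.246, -0.0], [0.246, 0.969, 0.0], [0.0, -0.0, -1.0]]
wrist_force: [-0.4, 0.2, -2.9]
gripper_width: 0.641
time_s: 9.38
tcp_pos: [0.504, -0.1985, 0.3213]
ee_rot: [[-0.969, 0.246, -0.0], [0.246, 0.969, 0.001], [0.001, 0.001, -1.0]]
wrist_force: [-0.8, -0.0, -0.8]
gripper_width: 1.0
[ 0.50404087 -0.19853806  0.32131379]
```

View pics/w3b.png

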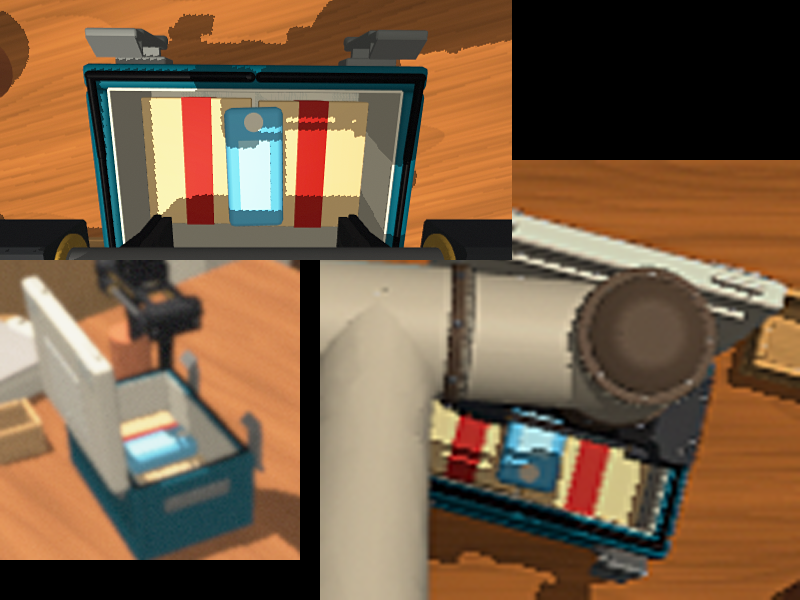

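The block lies flat across the middle of the cartons, released, with the lid still open. The front rim corners are at (84,67) and (428,68) in this wrist view. Next I refine the box pose and lid angle and plan the swing.

Run:
```python
from h import *
from scipy.optimize import least_squares
np.set_printoptions(precision=4,suppress=True)
s=sense()
def W(p,b):
    c,n=np.cos(p[2]),np.sin(p[2]);return np.array([p[0]+c*b[0]-n*b[1],p[1]+n*b[0]+c*b[1],b[2]])
T=[((271.2,156.5),(.095,.14)),((343.7,175.5),(.095,-.14)),((258.3,206.7),(-.095,.14)),((331.7,224.5),(-.095,-.14))]
Wr=[((428,68),(-.095,.14)),((84,67),(-.095,-.14))]
def f(p,show=0):
    e=[]
    for u,b in T:e+=list(proj("top",W(p,(*b,.135)))-u)
    for u,b in Wr:e+=list((proj("wrist",W(p,(*b,.135)),s)-u)*.3)
    return np.array(e)
r=least_squares(f,[.5,-.2,-.248]);p=r.x;print(p,np.degrees(p[2]));print(r.fun)
def lid(t,R,y,n=.02):return W(p,(.1-R*np.cos(t)+n*np.sin(t),y,.139+R*np.sin(t)+n*np.cos(t)))
for t in(1.5,1.55,1.6,1.65,1.7,1.75):print(t,proj("top",lid(t,.195,.14)),proj("top",lid(t,.195,-.14)),proj("scene",lid(t,.195,.14)),proj("scene",lid(t,.195,-.14)))
print("obs top (275.8,134.2) (360.8,156.7)")
t=p[2];print("X",np.cos(t),np.sin(t))
for th in(1.7,1.5,1.4,1.2,1,.8,.6,.4,.3,.2,.15,.12,.1):
    q=lid(th,.165,0);x=np.array([np.cos(t),np.sin(t)])
    print(th,q[:2]+.0095*x,q[2]+.07)
for y in(.1,-.1):print("pad",W(p,(-.078,y,.163+.07)))
```

```text
[ 0.5043 -0.1994 -0.2521] -14.441739119445895
[-0.8177 -1.2835  0.2445 -1.2235 -0.9187 -1.8544  0.1716 -0.1661  0.3899
 -1.1618 -2.1253 -1.2413]
1.5 [274.0515 139.0577] [360.6009 161.4125] [208.3115 145.2171] [174.9168 105.6634]
1.55 [274.815  136.1519] [361.2568 158.4661] [204.9705 146.2617] [172.0084 106.4312]
1.6 [275.5644 133.306 ] [361.8618 155.5704] [201.6364 147.4654] [169.1165 107.3414]
1.65 [276.297  130.5304] [362.4139 152.7361] [198.3206 148.8254] [166.2508 108.3925]
1.7 [277.0101 127.8351] [362.9114 149.9735] [195.0348 150.3383] [163.4211 109.5817]
1.75 [277.7012 125.2294] [363.3528 147.2922] [191.7906 152.    ] [160.6368 110.906 ]
obs top (275.8,134.2) (360.8,156.7)
X 0.9684017372680583 -0.24939541947719598
1.7 [ 0.6501 -0.237 ] 0.37004780383874686
1.5 [ 0.6183 -0.2288] 0.37500141682302307
1.4 [ 0.6022 -0.2247] 0.37499854830610074
1.2 [ 0.5705 -0.2165] 0.37003360427412585
1 [ 0.5403 -0.2087] 0.35864875861066575
0.8 [ 0.5129 -0.2017] 0.3412978891853646
0.6 [ 0.4894 -0.1956] 0.3186727204083744
0.4 [ 0.4707 -0.1908] 0.2916752463609851
0.3 [ 0.4634 -0.1889] 0.27686756388163314
0.2 [ 0.4575 -0.1874] 0.26138177113801
0.15 [ 0.4552 -0.1868] 0.2534327134168647
0.12 [ 0.454  -0.1865] 0.24860868691974902
0.1 [ 0.4532 -0.1863] 0.24537259705228717
pad [ 0.4537 -0.0831  0.233 ]
pad [ 0.4038 -0.2768  0.233 ]
```

Run:
```python
import cv2,numpy as np
a=cv2.imread("pics/scene0.png")[100:220,150:290];b=cv2.resize(a,None,fx=5,fy=5,interpolation=2)
for i in range(0,140,10):cv2.putText(b,str(150+i),(i*5,8),0,.3,(0,0,255),1)
for i in range(0,120,10):cv2.putText(b,str(100+i),(0,i*5+4),0,.3,(0,0,255),1)
cv2.imwrite("pics/s3c.png",b)
```

```text
(no output)
```

View pics/s3c.png

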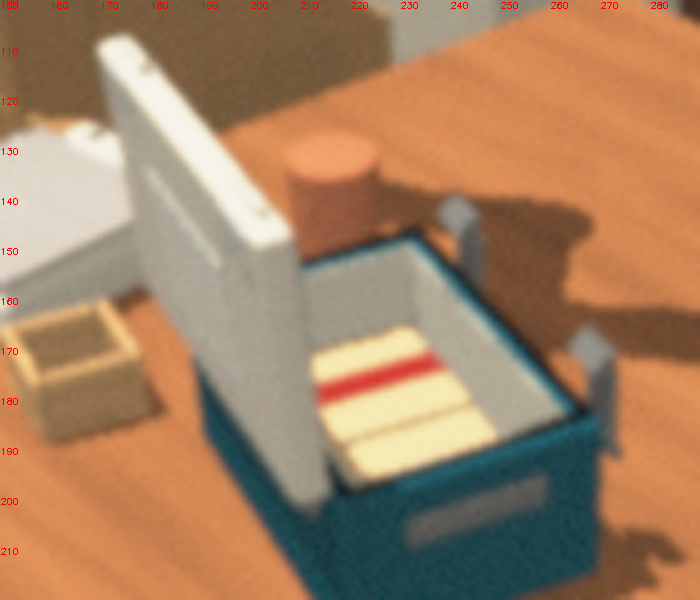

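The scene crop puts the lid's rear top corners at about (169,108) and (201,148), which gives a lid angle near 1.6 rad. I'm going up and over, then down behind the lid with the fingers shut.

```bash
python3 -m inch '[{"hand":1,"slide":[0,0,6],"yaw":0},{"hand":1,"slide":[0,0,12],"yaw":0},{"hand":1,"slide":[0,0,12],"yaw":0},{"hand":1,"slide":[5,-1.3,12],"yaw":0},{"hand":1,"slide":[10.5,-2.8,12],"yaw":0},{"hand":1,"slide":[16,-4.2,12],"yaw":0},{"hand":1,"slide":[16,-4.2,12],"yaw":0},{"hand":1,"slide":[16,-4.2,12],"yaw":0}]'
python3 - <<'E'
from h import *
s=sense();print(s["gripper_width"],s["joints"])
E
```

```text
time_s: 10.52
tcp_pos: [0.6647, -0.2408, 0.4392]
ee_rot: [[-0.969, 0.246, -0.004], [0.246, 0.969, 0.0], [0.004, -0.001, -1.0]]
wrist_force: [-0.9, 0.6, 0.2]
gripper_width: 0.177
0.17712148051195678 [-6.84942923e+00  2.83571138e+01  3.08349037e+01  1.00857820e-02
 -9.27269189e+01 -9.73780805e+01]
```

```bash
python3 -m inch '[{"hand":1,"slide":[0,0,-4],"yaw":0},{"hand":1,"slide":[0,0,-6.7],"yaw":0},{"hand":1,"slide":[0,0,-6.7],"yaw":0},{"hand":1,"slide":[-1.5,0.4,-6.7],"yaw":0},{"hand":1,"slide":[-2.7,0.7,-6.6],"yaw":0},{"hand":1,"slide":[-3.7,0.9,-6.5],"yaw":0},{"hand":1,"slide":[-4.7,1.2,-6.5],"yaw":0},{"hand":1,"slide":[-4.7,1.2,-6.5],"yaw":0}]'
python3 -m inch '[{"hand":1,"slide":[-1.6,0.4,0],"yaw":0},{"hand":1,"slide":[-3.2,0.8,-0.2],"yaw":0},{"hand":1,"slide":[-4.8,1.2,-0.5],"yaw":0},{"hand":1,"slide":[-6.3,1.6,-1],"yaw":0},{"hand":1,"slide":[-7.8,2,-1.6],"yaw":0},{"hand":1,"slide":[-7.8,2,-1.6],"yaw":0}]'
python3 - <<'E'
from h import *
s=sense();print(s["tcp_pos"],s["wrist_force"])
c=cv2.resize(capture("scene")[60:230,130:300],(500,500));cv2.imwrite("pics/l1.png",c)
E
```

```text
time_s: 11.52
tcp_pos: [0.6168, -0.2287, 0.3779]
ee_rot: [[-0.969, 0.246, 0.001], [0.246, 0.969, -0.0], [-0.001, -0.0, -1.0]]
wrist_force: [1.8, -0.4, 2.3]
gripper_width: 0.004
time_s: 12.28
tcp_pos: [0.5382, -0.2085, 0.3598]
ee_rot: [[-0.969, 0.246, -0.004], [0.246, 0.969, 0.001], [0.004, -0.0, -1.0]]
wrist_force: [-0.2, -0.9, -1.2]
gripper_width: 0.008
[ 0.53818252 -0.20852631  0.35984382] [-0.158968   -0.94868911 -1.21550335]
```

View pics/l1.png

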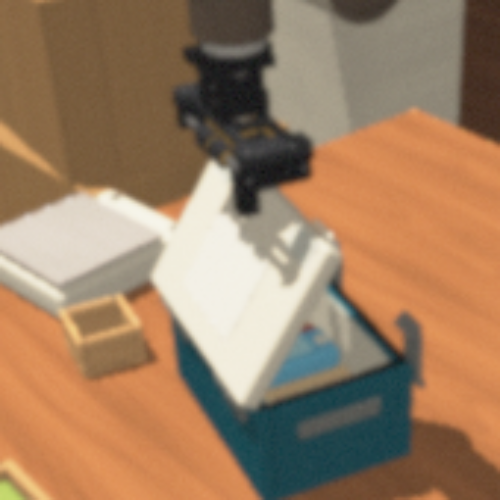

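The fingertips push the lid from behind and it's now at about 1.0 rad. Continuing the arc down to about 0.2 rad.

```bash
python3 -m inch '[{"hand":1,"slide":[-1.3,0.3,-0.9],"yaw":0},{"hand":1,"slide":[-2.5,0.7,-1.9],"yaw":0},{"hand":1,"slide":[-3.7,1,-3],"yaw":0},{"hand":1,"slide":[-4.9,1.3,-4.1],"yaw":0},{"hand":1,"slide":[-5.9,1.5,-5.4],"yaw":0},{"hand":1,"slide":[-6.7,1.8,-6.8],"yaw":0},{"hand":1,"slide":[-7.5,2,-8.3],"yaw":0},{"hand":1,"slide":[-7.9,2.1,-9.3],"yaw":0},{"hand":1,"slide":[-8.1,2.1,-9.9],"yaw":0},{"hand":1,"slide":[-8.1,2.1,-9.9],"yaw":0}]'
python3 -m inch '[{"hand":1,"slide":[-0.1,0,-0.3],"yaw":0},{"hand":1,"slide":[-0.2,0,-0.7],"yaw":0},{"hand":1,"slide":[-0.3,0,-1],"yaw":0},{"hand":1,"slide":[-0.3,0,-1],"yaw":0}]'
```

```text
time_s: 13.58
tcp_pos: [0.4585, -0.1878, 0.2613]
ee_rot: [[-0.969, 0.246, -0.001], [0.246, 0.969, 0.0], [0.001, -0.0, -1.0]]
wrist_force: [0.4, 0.1, -0.7]
gripper_width: 0.013
time_s: 14.08
tcp_pos: [0.4553, -0.1878, 0.2515]
ee_rot: [[-0.969, 0.246, -0.001], [0.246, 0.969, 0.0], [0.001, -0.0, -1.0]]
wrist_force: [-0.5, 0.2, -0.2]
gripper_width: 0.005
```

```bash
python3 -m inch '[{"hand":1,"slide":[0,0,-0.2],"yaw":0},{"hand":1,"slide":[-0.1,0,-0.4],"yaw":0},{"hand":1,"slide":[-0.1,0,-0.6],"yaw":0},{"hand":1,"slide":[-0.1,0,-0.6],"yaw":0}]'
python3 -m inch '[{"hand":1,"slide":[0,0,4],"yaw":0},{"hand":1,"slide":[0,10.5,4],"yaw":0},{"hand":1,"slide":[0,10.5,4],"yaw":0},{"hand":1,"slide":[0,10.5,4],"yaw":0},{"hand":1,"slide":[0,10.5,4],"yaw":0}]'
python3 - <<'E'
from h import *
s=snap("wrist","pics/p1.png");a=cv2.imread("pics/p1.png")
print(s["tcp_pos"])
for x in(.168,.175,.18):print(x,proj("wrist",(.4537,-.0831,x),s),proj("wrist",(.4038,-.2768,x),s))
t=capture("top");b=cv2.resize(capture("scene")[120:240,170:290],(288,288));o=np.zeros((384,800,3),np.uint8);o[:,:512]=a;o[:288,512:]=b;cv2.imwrite("pics/p1b.png",o)
E
```

```text
time_s: 14.58
tcp_pos: [0.4544, -0.1878, 0.2455]
ee_rot: [[-0.969, 0.246, -0.001], [0.246, 0.969, 0.0], [0.001, -0.0, -1.0]]
wrist_force: [0.0, -0.4, 0.0]
gripper_width: 0.008
time_s: 15.2
tcp_pos: [0.4545, -0.0828, 0.2857]
ee_rot: [[-0.969, 0.245, -0.0], [0.245, 0.969, -0.0], [0.0, -0.0, -1.0]]
wrist_force: [-0.3, -0.5, -0.2]
gripper_width: 0.001
[ 0.45450839 -0.0828006   0.28568375]
0.168 [252.46707478 202.03905949] [-45.28474327 200.75275453]
0.175 [252.38797039 205.46095817] [-54.67712286 204.13447324]
0.18 [252.32836834 208.03922443] [-61.75391792 206.68246761]
```

View pics/p1b.png

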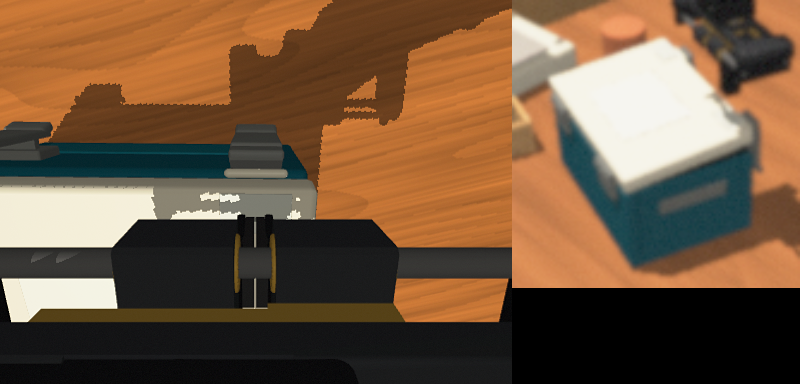

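The left catch and pad are centred at u≈255, under the fingertips. Pressing in small steps.

```bash
python3 -m inch '[{"hand":1,"slide":[0,0.1,-2],"yaw":0},{"hand":1,"slide":[0,0.1,-3.5],"yaw":0},{"hand":1,"slide":[0,0.1,-4],"yaw":0},{"hand":1,"slide":[0,0.1,-4.2],"yaw":0},{"hand":1,"slide":[0,0.1,-4.4],"yaw":0},{"hand":1,"slide":[0,0.1,-4.5],"yaw":0},{"hand":1,"slide":[0,0.1,-4.6],"yaw":0},{"hand":1,"slide":[0,0.1,-4.6],"yaw":0}]'
python3 -m inch '[{"hand":1,"slide":[0,0,-0.1],"yaw":0},{"hand":1,"slide":[0,0,-0.2],"yaw":0},{"hand":1,"slide":[0,0,-0.2],"yaw":0}]'
python3 -m inch '[{"hand":1,"slide":[0,0,-0.1],"yaw":0},{"hand":1,"slide":[0,0,-0.2],"yaw":0},{"hand":1,"slide":[0,0,-0.2],"yaw":0}]'
```

```text
time_s: 16.35
tcp_pos: [0.4535, -0.0822, 0.2413]
ee_rot: [[-0.969, 0.246, -0.002], [0.246, 0.969, -0.0], [0.002, -0.001, -1.0]]
wrist_force: [-5.7, 2.4, 9.6]
gripper_width: 0.005
time_s: 16.73
tcp_pos: [0.4537, -0.0822, 0.2393]
ee_rot: [[-0.969, 0.246, -0.002], [0.246, 0.969, -0.0], [0.002, -0.001, -1.0]]
wrist_force: [-5.7, 2.4, 9.4]
gripper_width: 0.008
time_s: 17.1
tcp_pos: [0.4539, -0.0821, 0.2372]
ee_rot: [[-0.969, 0.246, -0.001], [0.246, 0.969, -0.0], [0.001, -0.0, -1.0]]
wrist_force: [-4.4, 0.8, 8.2]
gripper_width: 0.004
```

```bash
for i in 1; do python3 -m inch '[{"hand":1,"slide":[0,0,-0.05],"yaw":0},{"hand":1,"slide":[0,0,-0.1],"yaw":0},{"hand":1,"slide":[0,0,-0.1],"yaw":0}]'
python3 -m inch '[{"hand":1,"slide":[0,0,-0.05],"yaw":0},{"hand":1,"slide":[0,0,-0.1],"yaw":0},{"hand":1,"slide":[0,0,-0.1],"yaw":0}]'; done | grep -E "tcp|force"
```

```text
tcp_pos: [0.4539, -0.0821, 0.2363]
wrist_force: [-5.5, 2.7, 8.5]
tcp_pos: [0.4539, -0.082, 0.2352]
wrist_force: [-4.3, 3.3, 8.8]
```

```bash
(python3 -m inch '[{"hand":1,"slide":[0,0,-0.05],"yaw":0},{"hand":1,"slide":[0,0,-0.1],"yaw":0},{"hand":1,"slide":[0,0,-0.1],"yaw":0}]'
python3 -m inch '[{"hand":1,"slide":[0,0,-0.05],"yaw":0},{"hand":1,"slide":[0,0,-0.1],"yaw":0},{"hand":1,"slide":[0,0,-0.1],"yaw":0}]') | grep -E "tcp|force"
```

```text
tcp_pos: [0.4539, -0.082, 0.2345]
wrist_force: [-6.5, 4.1, 11.0]
tcp_pos: [0.4538, -0.082, 0.2341]
wrist_force: [-6.2, 5.2, 14.0]
```

```bash
(python3 -m inch '[{"hand":1,"slide":[0,0,-0.05],"yaw":0},{"hand":1,"slide":[0,0,-0.1],"yaw":0},{"hand":1,"slide":[0,0,-0.1],"yaw":0}]'
python3 -m inch '[{"hand":1,"slide":[0,0,-0.05],"yaw":0},{"hand":1,"slide":[0,0,-0.1],"yaw":0},{"hand":1,"slide":[0,0,-0.1],"yaw":0}]') | grep -E "tcp|force"
```

```text
tcp_pos: [0.4538, -0.082, 0.2332]
wrist_force: [-7.8, 3.8, 14.2]
tcp_pos: [0.4537, -0.0819, 0.2325]
wrist_force: [-8.7, 5.8, 16.8]
```

```bash
(python3 -m inch '[{"hand":1,"slide":[0,0,-0.05],"yaw":0},{"hand":1,"slide":[0,0,-0.1],"yaw":0},{"hand":1,"slide":[0,0,-0.1],"yaw":0}]'
python3 -m inch '[{"hand":1,"slide":[0,0,-0.05],"yaw":0},{"hand":1,"slide":[0,0,-0.1],"yaw":0},{"hand":1,"slide":[0,0,-0.1],"yaw":0}]') | grep -E "tcp|force"
```

```text
tcp_pos: [0.4536, -0.0819, 0.2318]
wrist_force: [-9.6, 6.3, 18.5]
tcp_pos: [0.4535, -0.0819, 0.231]
wrist_force: [-10.2, 6.6, 21.1]
```

```bash
(python3 -m inch '[{"hand":1,"slide":[0,0,-0.05],"yaw":0},{"hand":1,"slide":[0,0,-0.1],"yaw":0},{"hand":1,"slide":[0,0,-0.1],"yaw":0}]'
python3 -m inch '[{"hand":1,"slide":[0,0,1],"yaw":0},{"hand":1,"slide":[0,0,4],"yaw":0},{"hand":1,"slide":[-5,-19.4,4],"yaw":0},{"hand":1,"slide":[-5,-19.4,4],"yaw":0},{"hand":1,"slide":[-5,-19.4,4],"yaw":0},{"hand":1,"slide":[-5,-19.4,4],"yaw":0},{"hand":1,"slide":[-5,-19.4,4],"yaw":0},{"hand":1,"slide":[-5,-19.4,4],"yaw":0}]') | grep -E "tcp|force"
python3 - <<'E'
from h import *
s=snap("wrist","pics/p2.png");a=cv2.imread("pics/p2.png")
c=capture("scene");cv2.imwrite("pics/s5.png",c);b=cv2.resize(c[140:200,215:275],(288,288),interpolation=2);o=np.zeros((384,800,3),np.uint8);o[:,:512]=a;o[:288,512:]=b;cv2.imwrite("pics/p2b.png",o)
E
```

```text
tcp_pos: [0.4535, -0.0819, 0.2303]
wrist_force: [-10.7, 6.8, 22.8]
tcp_pos: [0.4049, -0.275, 0.2669]
wrist_force: [0.1, -0.3, 0.8]
```

View pics/p2b.png

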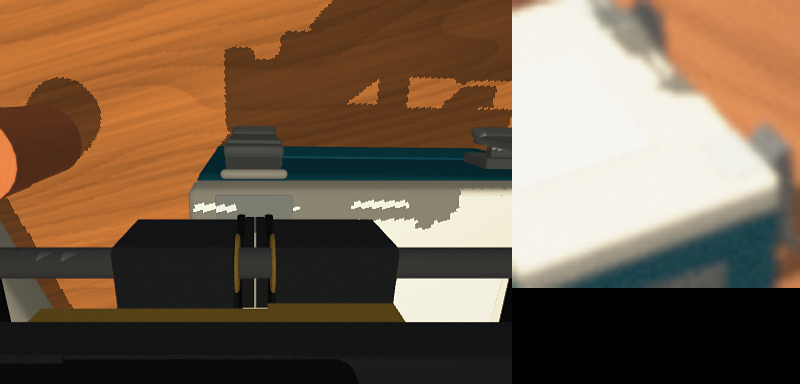

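The right pad (u 215–293) is centred under the fingertips. Pressing it (11 pictures viewed so far).

```bash
(python3 -m inch '[{"hand":1,"slide":[0,0,-1.2],"yaw":0},{"hand":1,"slide":[0,0,-2],"yaw":0},{"hand":1,"slide":[0,0,-2.3],"yaw":0},{"hand":1,"slide":[0,0,-2.5],"yaw":0},{"hand":1,"slide":[0,0,-2.7],"yaw":0},{"hand":1,"slide":[0,0,-2.7],"yaw":0}]'
python3 -m inch '[{"hand":1,"slide":[0,0,-0.1],"yaw":0},{"hand":1,"slide":[0,0,-0.2],"yaw":0},{"hand":1,"slide":[0,0,-0.2],"yaw":0}]'
python3 -m inch '[{"hand":1,"slide":[0,0,-0.05],"yaw":0},{"hand":1,"slide":[0,0,-0.1],"yaw":0},{"hand":1,"slide":[0,0,-0.1],"yaw":0}]'
python3 -m inch '[{"hand":1,"slide":[0,0,-0.05],"yaw":0},{"hand":1,"slide":[0,0,-0.1],"yaw":0},{"hand":1,"slide":[0,0,-0.1],"yaw":0}]'
) | grep -E "tcp|force"
```

```text
tcp_pos: [0.4046, -0.2759, 0.24]
wrist_force: [-0.1, -0.2, -0.4]
tcp_pos: [0.4045, -0.276, 0.2382]
wrist_force: [-2.0, -0.3, 4.1]
tcp_pos: [0.4044, -0.276, 0.2371]
wrist_force: [-2.8, -1.3, 4.6]
tcp_pos: [0.4045, -0.2759, 0.2357]
wrist_force: [-0.9, -1.1, 4.7]
```

```bash
(python3 -m inch '[{"hand":1,"slide":[0,0,-0.05],"yaw":0},{"hand":1,"slide":[0,0,-0.1],"yaw":0},{"hand":1,"slide":[0,0,-0.1],"yaw":0}]'
python3 -m inch '[{"hand":1,"slide":[0,0,-0.05],"yaw":0},{"hand":1,"slide":[0,0,-0.1],"yaw":0},{"hand":1,"slide":[0,0,-0.1],"yaw":0}]'
python3 -m inch '[{"hand":1,"slide":[0,0,-0.05],"yaw":0},{"hand":1,"slide":[0,0,-0.1],"yaw":0},{"hand":1,"slide":[0,0,-0.1],"yaw":0}]'
python3 -m inch '[{"hand":1,"slide":[0,0,-0.05],"yaw":0},{"hand":1,"slide":[0,0,-0.1],"yaw":0},{"hand":1,"slide":[0,0,-0.1],"yaw":0}]'
) | grep -E "tcp|force"
```

```text
tcp_pos: [0.4047, -0.2757, 0.2345]
wrist_force: [-0.4, -1.3, 2.3]
tcp_pos: [0.4047, -0.2757, 0.2341]
wrist_force: [-1.9, -1.2, 4.5]
tcp_pos: [0.4047, -0.2757, 0.2336]
wrist_force: [-2.3, -0.7, 7.3]
tcp_pos: [0.4046, -0.2758, 0.2329]
wrist_force: [-1.9, 1.1, 9.0]
```

```bash
(python3 -m inch '[{"hand":1,"slide":[0,0,-0.05],"yaw":0},{"hand":1,"slide":[0,0,-0.1],"yaw":0},{"hand":1,"slide":[0,0,-0.1],"yaw":0}]'
python3 -m inch '[{"hand":1,"slide":[0,0,-0.05],"yaw":0},{"hand":1,"slide":[0,0,-0.1],"yaw":0},{"hand":1,"slide":[0,0,-0.1],"yaw":0}]'
python3 -m inch '[{"hand":1,"slide":[0,0,-0.05],"yaw":0},{"hand":1,"slide":[0,0,-0.1],"yaw":0},{"hand":1,"slide":[0,0,-0.1],"yaw":0}]'
python3 -m inch '[{"hand":1,"slide":[0,0,-0.05],"yaw":0},{"hand":1,"slide":[0,0,-0.1],"yaw":0},{"hand":1,"slide":[0,0,-0.1],"yaw":0}]'
) | grep -E "tcp|force"
```

```text
tcp_pos: [0.4045, -0.2758, 0.2322]
wrist_force: [-3.4, 0.2, 10.6]
tcp_pos: [0.4045, -0.2759, 0.2316]
wrist_force: [-3.7, 1.9, 13.4]
tcp_pos: [0.4044, -0.2759, 0.2309]
wrist_force: [-4.0, 1.6, 14.8]
tcp_pos: [0.4044, -0.276, 0.2302]
wrist_force: [-5.0, 2.0, 16.7]
```

```bash
(python3 -m inch '[{"hand":1,"slide":[0,0,-0.05],"yaw":0},{"hand":1,"slide":[0,0,-0.1],"yaw":0},{"hand":1,"slide":[0,0,-0.1],"yaw":0}]'
python3 -m inch '[{"hand":1,"slide":[0,0,-0.05],"yaw":0},{"hand":1,"slide":[0,0,-0.1],"yaw":0},{"hand":1,"slide":[0,0,-0.1],"yaw":0}]'
python3 -m inch '[{"hand":1,"slide":[0,0,-0.05],"yaw":0},{"hand":1,"slide":[0,0,-0.1],"yaw":0},{"hand":1,"slide":[0,0,-0.1],"yaw":0}]'
) | grep -E "tcp|force"
```

```text
tcp_pos: [0.4043, -0.276, 0.2294]
wrist_force: [-6.0, 1.6, 17.2]
tcp_pos: [0.4043, -0.2761, 0.2291]
wrist_force: [-7.0, 3.5, 20.3]
tcp_pos: [0.4043, -0.2761, 0.229]
wrist_force: [-7.3, 3.9, 24.8]
```

```bash
(python3 -m inch '[{"hand":1,"slide":[0,0,1],"yaw":0},{"hand":1,"slide":[0.05,0.1,4.2],"yaw":0},{"hand":1,"slide":[0.05,0.1,4.2],"yaw":0},{"hand":1,"slide":[0.05,0.1,4.2],"yaw":0},{"hand":1,"slide":[0.05,0.1,4.2],"yaw":0}]')|grep tcp
python3 -c "
from h import *
print(snap('wrist','pics/q2.png')['tcp_pos'])"
(python3 -m inch '[{"hand":1,"slide":[5,19.2,1.9],"yaw":0},{"hand":1,"slide":[5,19.2,1.9],"yaw":0},{"hand":1,"slide":[5,19.2,1.9],"yaw":0},{"hand":1,"slide":[5,19.2,1.9],"yaw":0},{"hand":1,"slide":[5,19.2,1.9],"yaw":0},{"hand":1,"slide":[5,19.2,1.9],"yaw":0}]')|grep tcp
python3 - <<'E'
from h import *
print(snap('wrist','pics/q1.png')['tcp_pos'])
c=lambda f,u:cv2.resize(cv2.imread(f"pics/{f}.png")[110:222,u:u+150],(400,298),interpolation=2)
o=np.vstack([np.hstack([c("p1",190),c("q1",190)]),np.hstack([c("p2",190),c("q2",190)])]);cv2.imwrite("pics/cmp.png",o)
E
```

```text
tcp_pos: [0.4046, -0.2745, 0.2654]
[ 0.40455737 -0.27445516  0.26543997]
tcp_pos: [0.4545, -0.0838, 0.2852]
[ 0.45454073 -0.08375002  0.28518667]
```

View pics/cmp.png

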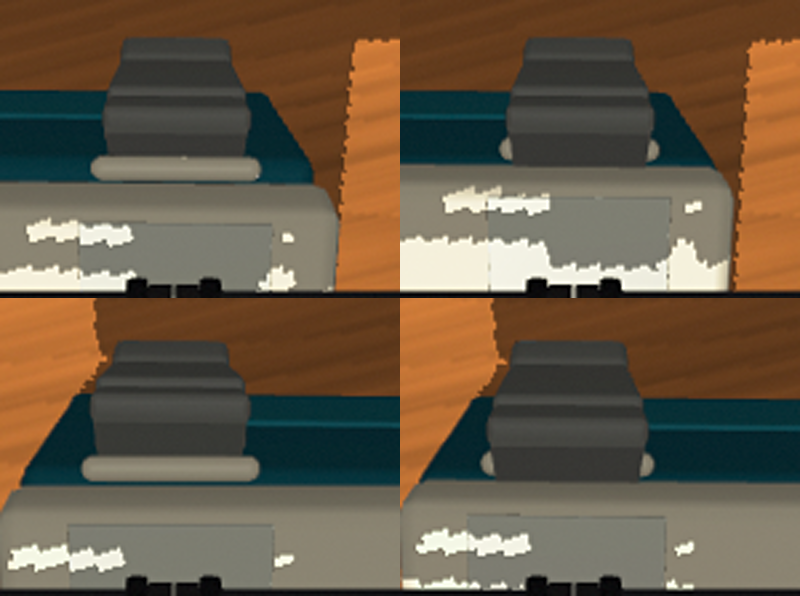

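In the before/after pair, the lip bars lay free in front of both noses beforehand. Now both catches stand upright with their noses over the lip. The gripper is clear of the lid; I'll lift away and hand in.

```bash
python3 -m inch '[{"hand":1,"slide":[0,0,4],"yaw":0},{"hand":1,"slide":[0,0,8],"yaw":0},{"hand":1,"slide":[0,0,8],"yaw":0},{"hand":1,"slide":[0,0,8],"yaw":0},{"hand":1,"slide":[0,0,8],"yaw":0}]'
python3 -c "
from station import *
print(finish_job())"
```

```text
time_s: 29.68
tcp_pos: [0.4545, -0.0832, 0.3644]
ee_rot: [[-0.969, 0.247, -0.003], [0.247, 0.969, -0.0], [0.003, -0.001, -1.0]]
wrist_force: [-0.9, -0.7, 1.3]
gripper_width: 0.005
the job is handed in; nothing more can be done
None
```

The job is handed in at about 30 s of the 72 s allowed; `finish_job` gave no verdict. The freezer block lies flat across the two cartons, and the lid is down with both catches over it. I swung the lid shut from behind and then pressed the left pad and the right pad in turn.

- **Catches:** before-and-after wrist pictures from the same places show both catches upright, with their noses over the lid's lip.
- **Forces:** the vertical force reached about 23 N on the left pad and 25 N on the right. Counting the sideways push, the total was about 26 N on each, against the 45 N limit. These are readings at the end of each move; nothing was recorded in between.
- **Click:** I saw no clear drop in force at either click (only a slight dip on the right), so the pictures are the evidence that both catches closed.
- **Position check:** the wrist camera put the box about 5 mm from where the top camera had placed it. I corrected for this before lowering the block.
- **Not checked:** I did not measure the pad heights after letting go. I last saw the block through the open lid, so it was not seen again once the lid was shut. I made no final check of the other things on the counter, though the arm was never near enough to touch them.

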